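# Put the setting rings back on their stand in order of size

## Task

The bore check is done: put the four loose setting rings back on their wooden stand, each lying flat and fully home over the pin that fits its bore, so that the set stands in order of size from the smallest pin to the largest. They are gauges, so set each one down over its pin instead of dropping it, and leave the loose casting and the micrometer beside them where they are.

Things in the scene. Friction and masses are not known exactly. Their poses are not given: they have to be found in the camera images.
- ring_1_mid (a point): the smallest of four loose plain steel setting rings with a darker band round the outside: 40 mm outside diameter, 24 mm bore, 18 mm high. The point is the ring's centre, 9 mm above its underside; z is the ring's axis, up. Starts lying flat on the worktop; steel, about 0.11 kg (varies by up to 30 %)
- ring_2_mid (a point): the second smallest of four loose plain steel setting rings with a darker band round the outside: 48 mm outside diameter, 31 mm bore, 20 mm high. The point is the ring's centre, 10 mm above its underside; z is the ring's axis, up. Starts lying flat on the worktop; steel, about 0.17 kg (varies by up to 30 %)
- ring_3_mid (a point): the second largest of four loose plain steel setting rings with a darker band round the outside: 56 mm outside diameter, 38 mm bore, 22 mm high. The point is the ring's centre, 11 mm above its underside; z is the ring's axis, up. Starts lying flat on the worktop; steel, about 0.23 kg (varies by up to 30 %)
- ring_4_mid (a point): the largest of four loose plain steel setting rings with a darker band round the outside: 64 mm outside diameter, 45 mm bore, 24 mm high. The point is the ring's centre, 12 mm above its underside; z is the ring's axis, up. Starts lying flat on the worktop; steel, about 0.30 kg (varies by up to 30 %)
- seat_1 (a point): the smallest of the ring stand's four steel pins, 20 mm thick, for the 24 mm bore. The point lies on its axis, on top of the round seat (34 mm wide) where the ring's underside rests, 21 mm above the worktop; y along the row to the largest pin, z up. Above it the pin is 14 mm straight, then a 14 mm high cone, 4 mm wide at the tip. The stand is a fixed wooden foot, 274 x 78 mm, 18 mm high, turned to any heading.
- seat_2 (a point): the second smallest of the ring stand's four steel pins, 27 mm thick, for the 31 mm bore. The point lies on its axis, on top of the round seat (42 mm wide) where the ring's underside rests, 21 mm above the worktop; y along the row to the largest pin, z up. Above it the pin is 14 mm straight, then a 14 mm high cone, 11 mm wide at the tip. The pins stand in one row along the foot, 54, 62 and 70 mm apart from the smallest to the largest.
- seat_3 (a point): the second largest of the ring stand's four steel pins, 34 mm thick, for the 38 mm bore. The point lies on its axis, on top of the round seat (50 mm wide) where the ring's underside rests, 21 mm above the worktop; y along the row to the largest pin, z up. Above it the pin is 14 mm straight, then a 14 mm high cone, 18 mm wide at the tip. Seated rings stand 10 mm apart, so hold them across the row.
- seat_4 (a point): the largest of the ring stand's four steel pins, 41 mm thick, for the 45 mm bore. The point lies on its axis, on top of the round seat (58 mm wide) where the ring's underside rests, 21 mm above the worktop; y along the row to the largest pin, z up. Above it the pin is 14 mm straight, then a 14 mm high cone, 25 mm wide at the tip. The cones guide rings that come down up to about 7 mm off centre.
- casting: bystander: a die-cast aluminium frame with open pockets, 113 x 99 x 30 mm, lying flat and loose by itself near the rings; origin under its centre, y along its longer side. Leave it alone
- mike: bystander: an outside micrometer, 131 x 49 x 19 mm, lying flat and loose; origin under its centre, y along its length. Leave it alone
Mind the look-alikes: they are no part of the job. What is shaped like the part that bears ring_4_mid but blue or yellow is not meant.

How it is judged (in metres and radians):
At the end, for the whole second after the job is handed in: Every ring is at rest on the seat of its own pin: smallest on the smallest, and so on to the largest; its axis within 6 mm of the pin's, its underside within 3 mm of the seat, tilted by less than 0.1 rad, slower than 0.02 m/s (horizontal distance between ring_1_mid and seat_1 below 0.006 m and z of ring_1_mid in the frame of seat_1 between 0.006 and 0.012 m and angle between each of ring_1_mid, ring_2_mid, ring_3_mid, ring_4_mid's own z axis and vertical below 0.1 rad and linear speed of each of ring_1, ring_2, ring_3, ring_4 below 0.02 m/s and horizontal distance between ring_2_mid and seat_2 below 0.006 m and z of ring_2_mid in the frame of seat_2 between 0.007 and 0.013 m and horizontal distance between ring_3_mid and seat_3 below 0.006 m and z of ring_3_mid in the frame of seat_3 between 0.008 and 0.014 m and horizontal distance between ring_4_mid and seat_4 below 0.006 m and z of ring_4_mid in the frame of seat_4 between 0.009 and 0.015 m); the robot touches nothing.
It fails at once if the loose casting is moved by more than 3 cm (distance of casting from where it was at the start of the episode above 0.03 m).
It fails at once if the micrometer is moved by more than 3 cm (distance of mike from where it was at the start of the episode above 0.03 m).
It fails at once if a ring is dropped: it moves faster than 0.8 m/s (a fall of about 3 cm) while the fingers do not touch it ((linear speed of ring_1 above 0.8 m/s and contact force between ring_1 and the fingers below 0.05 N) or (linear speed of ring_2 above 0.8 m/s and contact force between ring_2 and the fingers below 0.05 N) or (linear speed of ring_3 above 0.8 m/s and contact force between ring_3 and the fingers below 0.05 N) or (linear speed of ring_4 above 0.8 m/s and contact force between ring_4 and the fingers below 0.05 N)).
It also fails if it takes over 96 s, if anything falls off the work surface, if the arm or the gripper's body presses on something with over 40 N, if the wrist force passes 120 N, or if a joint passes its speed limit or range.

## Robot

A 7-joint arm with a two-finger parallel gripper is mounted at the origin on a cart in front of the work surface, level with it; the furniture and walls round the work are solid. World frame = base frame: x ahead of the robot, y to its left, z up, the work surface at z = 0. Lengths are in mm, angles in rad, forces in N, time in s.
With the tool pointing down it reaches from about 425 to 950 mm from the base axis. Payload 16.7 kg.
Tool frame: the origin (TCP) lies on the centre line of the jaws, within the pads' length; the fingertips stand 25 mm ahead of it and the grasp point (between the pads) lies 6 mm ahead of it (robot.finger_overhang is the distance from the TCP to the fingertips, in mm); z points along the fingers, x is the direction in which the jaws open and shut, and the axes are right-handed (so a half turn about z gives the same grasp; the last joint's range is limited). The gripper opens to 94 mm and grips with 3 to 60 N. Pads are 16 mm wide; open, the fingers measure 119 mm over their backs; the gripper's body (75 mm by 177 mm) begins 78 mm behind the grasp point.
Start: joints at [1.169, 0.426, 0.074, 1.606, -0.034, 1.111, -0.067], TCP at [168.145, -653.685, 230.467] pointing down, gripper open.
Joint ranges: [-2.85, 2.85], [-0.5, 2.14], [-1.23, 1.37], [0.21, 2.46], [-1.02, 4.16], [0.16, 2.05], [-2.73, 2.73]. Speed limits (rad/s): [1.89, 1.89, 2.39, 2.39, 3.01, 3.01, 3.01].

## Interface

Orientations are given as a 3x3 rotation matrix whose columns are the frame's x, y, z axes.
In Python, from bench import robot gives the robot as it stands.
- The arm moves only by the tool send_rows, never from a script. Its argument "deltas" is a list of rows, each a list of 3 entries, a list of its own where there are three numbers: the shift along the tool's x, y, z in mm, then the turn, a rotation vector about the tool's x, y, z in rad, then the opening in per cent of the stroke, from 0 (shut) to 100 (fully open). A call has 1 to 20 rows; each row shifts and turns the commanded pose from where the row before left it, along the tool's axes as they then stand; what a row does not reach is not made up. A row lasts 1/12 s, in which the tool goes at most 41.7 mm and 7.16 degrees, less where a joint would pass 70% of its speed; a pose out of reach is approached as far as the arm can. A call with a gripper value outside its range is refused whole. The fingers move at their own pace and stop on an object; "newtons" is the grip in N (left out, the last holds). Time passes only in rows, so rows that do not move let the fingers close. It gives the time, the measured TCP pose, the force and the opening at its end, in the units of the state.
- robot.read_state(): the state, without advancing time (a new reading comes with each control period).
- robot.capture(name): name is "side" or "top"; returns a dict with "image" (400x640x3 uint8, red, green, blue), "fx", "fy", "cx", "cy" (pixels), "world_to_cam" (4x4, takes a point from world to camera coordinates). Camera axes: x right, y up, looking along -z (the intrinsics and any distortion apply to the point x, -y, -z); pixel columns grow to the right and rows downward; lengths in mm; the calibration is good to about 2 mm. A picture is of the moment at which its call begins. There is no depth.
- robot.close_job(): hands the job in, once; it reports no verdict.
The state is a dict: "time_s": time; "qpos": joint angles; "dq": joint speeds; "tau": joint torques, N m; "tcp_pos": TCP position; "tcp_rot": TCP orientation; "wrist_force": force on the tool from outside, world axes, zero at the start; "moment": the same for the moment, N m; "grip_width": opening from 0.0 (shut) to 1.0 (fully open).
Only numpy, scipy, OpenCV 4.12 (cv2) and the standard library are available. Lean on these libraries where they do the work, as an engineer would, in place of code of your own. Each camera call takes 0.05 s, during which the arm holds its last target. There are 200 camera calls.

## Working session

There is one attempt and no reset: what is moved stays moved. The work goes in short steps, Python scripts to look and compute and a tool call to move; the robot and the scene stay as the last step left them, time stands still between calls to the robot, and variables do not carry over. Pictures are saved under pics/ and viewed, about 12 in all and at most 16, crops included, and the job is handed in when it is done.

Besides the shell and the picture viewer there is one more tool, called after "Emit:" by a JSON object that holds its "fn" and its "kwargs", one argument or row to a line. send_rows: Moves the arm, as the interface text tells. Its arguments: {"type":"object","properties":{"deltas":{"type":"array"},"newtons":{"type":"number"}},"required":["deltas"]}

```bash
mkdir -p pics; ls
python3 - <<'E'
from bench import robot
import cv2,numpy as np
np.set_printoptions(precision=3,suppress=True)
for n in("top","side"):
    c=robot.capture(n); cv2.imwrite(f"pics/{n}0.png",c["image"][:,:,::-1])
    print({k:v for k,v in c.items() if k!="image"})
print(robot.read_state())
E
```

```text
pics
{'fx': 460.41236597384164, 'fy': 460.41236597384164, 'cx': 321.527676371927, 'cy': 203.13276352858793, 'world_to_cam': array([[    0.002,    -1.   ,     0.007,  -103.211],
       [    0.988,     0.003,     0.152,  -561.414],
       [   -0.152,     0.006,     0.988, -1362.162],
       [    0.   ,     0.   ,     0.   ,     1.   ]])}
{'fx': 511.5195346253012, 'fy': 511.5195346253012, 'cx': 317.9792054309733, 'cy': 200.227395855923, 'world_to_cam': array([[   -0.991,    -0.134,    -0.026,   529.667],
       [    0.034,    -0.431,     0.902,  -101.111],
       [   -0.133,     0.892,     0.432, -1216.563],
       [    0.   ,     0.   ,     0.   ,     1.   ]])}
{'time_s': 0.1, 'qpos': array([ 1.169,  0.427,  0.074,  1.607, -0.034,  1.111, -0.067]), 'dq': array([-0.002, -0.001, -0.001, -0.002,  0.001, -0.001,  0.001]), 'tau': array([  0.009, -93.747,   3.677, -45.504,  -0.049,   0.017,   0.   ]), 'tcp_pos': array([ 168.067, -653.365,  229.884]), 'tcp_rot': array([[ 0.249, -0.968, -0.   ],
       [-0.968, -0.249,  0.001],
       [-0.001,  0.   , -1.   ]]), 'wrist_force': array([-0.24 , -0.169,  0.04 ]), 'moment': array([ 0.029, -0.021, -0.044]), 'grip_width': 0.9989057791038507}
```

View pics/top0.png

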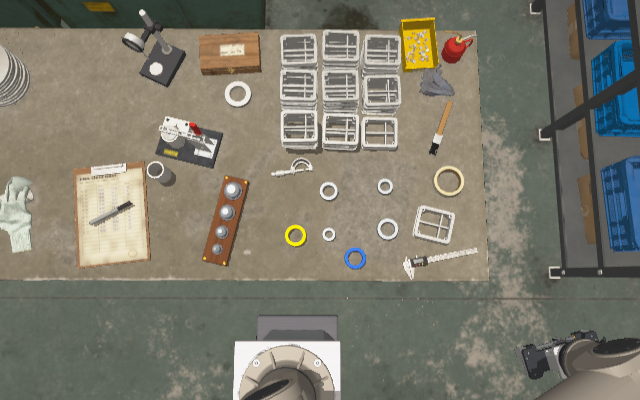

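View pics/side0.png

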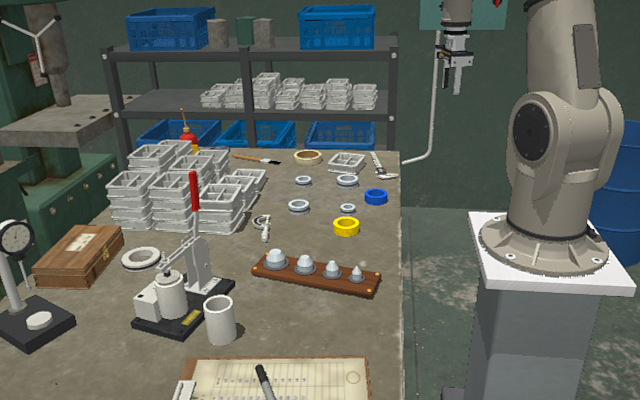

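The top view shows four pale rings near (329,234), (385,186), (328,191) and (388,229). The stand's pins run from (217,249) to (233,189). The casting is at (434,224) and the micrometer at (295,168). The blue, yellow, tan and (238,94) rings are not part of the job.

```bash
cat > h.py <<'E'
import cv2,numpy as np
np.set_printoptions(precision=3,suppress=True)
def ray(c,px,z):
    M=np.array(c["world_to_cam"]);R,t=M[:3,:3],M[:3,3]
    d=R.T@np.array([(px[0]-c["cx"])/c["fx"],-(px[1]-c["cy"])/c["fy"],-1]);o=-R.T@t
    return (o+d*(z-o[2])/d[2])[:2]
def proj(c,p):
    q=np.array(c["world_to_cam"])@np.r_[p,1];return np.array([c["cx"]+c["fx"]*q[0]/-q[2],c["cy"]+c["fy"]*q[1]/q[2]])
E
python3 - <<'E'
from h import *
from bench import robot
c=robot.capture("top");im=c["image"];s=robot.capture("side")
hsv=cv2.cvtColor(im,cv2.COLOR_RGB2HSV)
m=((hsv[...,1]<40)&(hsv[...,2]>165)).astype(np.uint8)
print("rings, top plane z=20")
cs,_=cv2.findContours(m,cv2.RETR_EXTERNAL,cv2.CHAIN_APPROX_NONE)
for k in cs:
    x,y,w,h=cv2.boundingRect(k)
    if len(k)>=5 and 200<x<420 and 165<y<270 and w<40:
        (u,v),r=cv2.minEnclosingCircle(k);print((u,v),"w,h",w,h,"xy",ray(c,(x+w/2-.5,y+h/2-.5),20),"dia",w/.342)
hs=cv2.cvtColor(s["image"],cv2.COLOR_RGB2HSV)
def up(i,x0,y0,x1,y1,n):cv2.imwrite(n,cv2.resize(i[y0:y1,x0:x1,::-1],None,fx=6,fy=6,interpolation=cv2.INTER_CUBIC))
up(im,195,170,260,270,"pics/st.png");up(s["image"],245,235,375,300,"pics/ss.png")
# wood outline
w=((hsv[...,0]<15)&(hsv[...,1]>110)).astype(np.uint8);w[:, :195]=0;w[:,255:]=0;w[:170]=0;w[272:]=0
w=cv2.morphologyEx(w,cv2.MORPH_CLOSE,np.ones((15,15)))
k=max(cv2.findContours(w,0,1)[0],key=cv2.contourArea);b=cv2.boxPoints(cv2.minAreaRect(k))
print("foot corners z=18");P=np.array([ray(c,p,18) for p in b]);print(P,P.mean(0),np.linalg.norm(P-np.roll(P,1,0),axis=1))
E
```

```text
rings, top plane z=20
(418.0, 260.5) w,h 9 4 xy [ 389.332 -396.28 ] dia 26.31578947368421
(408.5, 267.5) w,h 12 24 xy [ 368.116 -366.723] dia 35.08771929824561
(248.0, 251.0) w,h 3 3 xy [416.725 122.303] dia 8.771929824561402
(215.0, 248.0) w,h 4 5 xy [425.557 224.705] dia 11.695906432748536
(220.0, 231.0) w,h 6 7 xy [477.618 211.337] dia 17.543859649122805
(328.2978820800781, 233.63829040527344) w,h 13 14 xy [ 470.949 -121.798] dia 38.01169590643275
(387.5, 228.0) w,h 21 21 xy [ 488.473 -303.564] dia 61.40350877192982
(224.5, 211.0) w,h 8 9 xy [539.618 198.137] dia 23.391812865497073
(230.5, 188.5) w,h 10 10 xy [610.374 181.909] dia 29.23976608187134
(328.0692443847656, 190.11538696289062) w,h 18 19 xy [ 606.756 -123.31 ] dia 52.63157894736842
(384.5, 185.5) w,h 15 16 xy [ 621.695 -299.853] dia 43.859649122807014
foot corners z=18
[[389.78  263.46 ]
 [655.994 203.287]
 [635.511 126.376]
 [370.346 188.61 ]] [512.908 195.433] [ 77.332 272.93   79.592 272.371]
```

View pics/st.png

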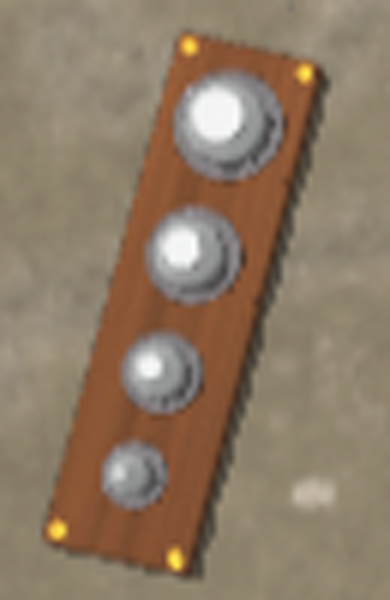

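View pics/ss.png

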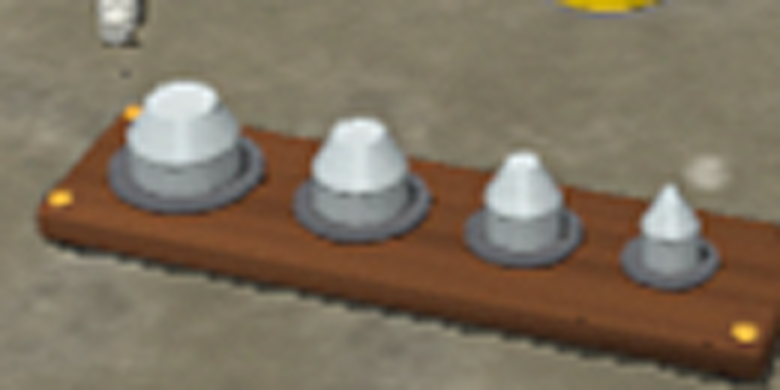

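The crops show the seat discs: in the top crop at about (229,126), (194,256), (162,373) and (133,475), and in the side crop pin 4 is at left and pin 1 at right. I'll fit the row now.

Run:
```python
from h import *
from bench import robot
from scipy.optimize import least_squares
c=robot.capture("top");s=robot.capture("side")
T=np.array([[133,475],[162,373],[194,256],[229,126]]);S=np.array([[670,262],[523,233],[362,203],[186,168]])
f=lambda A,o:(A+.5)/6-.5+np.array(o)
T=f(T,(195,170));S=f(S,(245,235))
A=np.array([ray(c,p,21) for p in T]);B=np.array([ray(s,p,21) for p in S]);print("top",A,"side",B)
L=np.array([0,54,116,186.])
g=lambda p:p[:2]+L[:,None]*np.array([np.cos(p[2]),np.sin(p[2])])
for n,D in(("top",A),("both",(A+B)/2)):
    r=least_squares(lambda p:(g(p)-D).ravel(),[425,225,-.22]);print(n,r.x,g(r.x),np.abs(r.fun).max())
print("screws",[ray(c,f(np.array(p),(195,170)),18) for p in((189,47),(304,73),(57,530),(176,558))])
# rings in both views
R=[(18,470.9,-121.8),(20,621.7,-299.9),(22,606.8,-123.3),(24,488.5,-303.6)]
for n,k in(("top",c),("side",s)):
    h=cv2.cvtColor(k["image"],cv2.COLOR_RGB2HSV);m=((h[...,1]<40)&(h[...,2]>165)).astype(np.uint8)
    cs=cv2.findContours(m,cv2.RETR_EXTERNAL,cv2.CHAIN_APPROX_NONE)[0]
    for H,x,y in R:
        p=proj(k,[x,y,H]);q=max([q for q in cs if abs(q.reshape(-1,2).mean(0)-p).max()<8],key=len)
        e=cv2.fitEllipse(q);bx=cv2.boundingRect(q);print(n,H,"ell",ray(k,e[0],H),e[1],"box",ray(k,(bx[0]+bx[2]/2-.5,bx[1]+bx[3]/2-.5),H),bx[2:])
```

```text
top [[423.243 217.542]
 [475.241 204.658]
 [535.615 190.347]
 [603.629 174.513]] side [[423.642 220.679]
 [476.478 207.681]
 [536.321 194.052]
 [604.64  177.092]]
top [422.854 217.388  -0.234] [[422.854 217.388]
 [475.384 204.875]
 [535.697 190.509]
 [603.792 174.288]] 0.38840850597631515
both [423.287 218.999  -0.234] [[423.287 218.999]
 [475.809 206.453]
 [536.112 192.047]
 [604.197 175.783]] 0.2835441734690676
screws [array([645.956, 197.246]), array([632.367, 136.942]), array([395.463, 255.708]), array([381.519, 194.879])]
top 18 ell [ 470.787 -122.797] (12.22262191772461, 13.099113464355469) box [ 471.122 -121.839] (13, 14)
top 20 ell [ 621.853 -299.398] (14.495229721069336, 15.364951133728027) box [ 621.695 -299.853] (15, 16)
top 22 ell [ 605.66  -122.266] (16.950456619262695, 17.78470802307129) box [ 606.39  -123.267] (18, 19)
top 24 ell [ 487.613 -304.085] (19.83359146118164, 20.487272262573242) box [ 488.077 -302.967] (21, 21)
side 18 ell [ 471.185 -122.173] (6.262912750244141, 14.153558731079102) box [ 471.818 -123.15 ] (15, 7)
side 20 ell [ 621.428 -298.347] (6.00373649597168, 15.001121520996094) box [ 622.499 -300.248] (16, 7)
side 22 ell [ 605.509 -120.515] (8.826397895812988, 19.763561248779297) box [ 605.305 -119.605] (21, 10)
side 24 ell [ 499.834 -315.75 ] (10.233723640441895, 32.3659782409668) box [ 501.969 -319.065] (30, 14)
```

Emit:
{"fn": "send_rows", "kwargs": {
  "deltas": [
    [[0, 0, 0], [0, 0, 0.1215], 90],
    [[0, 0, 0], [0, 0, 0.1215], 90],
    [[0, 0, 0], [0, 0, 0.1215], 90],
    [[0, 0, 0], [0, 0, 0.1215], 90],
    [[-26, -14.4, 6], [0, 0, 0], 90],
    [[-26, -14.4, 6], [0, 0, 0], 90],
    [[-26, -14.4, 6], [0, 0, 0], 90],
    [[-26, -14.4, 6], [0, 0, 0], 90],
    [[-26, -14.4, 6], [0, 0, 0], 90],
    [[-26, -14.4, 6], [0, 0, 0], 90],
    [[-26, -14.4, 6], [0, 0, 0], 90],
    [[-26, -14.4, 6], [0, 0, 0], 90],
    [[-26, -14.4, 6], [0, 0, 0], 90],
    [[-26, -14.4, 6], [0, 0, 0], 90],
    [[-26, -14.4, 6], [0, 0, 0], 90],
    [[-26, -14.4, 6], [0, 0, 0], 90],
    [[-26, -14.4, 6], [0, 0, 0], 90],
    [[-26, -14.4, 6], [0, 0, 0], 90],
    [[-26, -14.4, 6], [0, 0, 0], 90],
    [[-26, -14.4, 6], [0, 0, 0], 90]
  ]
}}

```text
time_s: 1.97
tcp_pos: [489.7, -301.4, 134.3]
tcp_rot: [[-0.232, -0.973, 0.0], [-0.973, 0.232, -0.0], [-0.0, -0.0, -1.0]]
wrist_force: [-0.2, -0.5, -0.7]
grip_width: 0.901
```

```bash
cat >> h.py <<'E'
def to(st,x,y,z,ang=-1.805):
    R=np.array(st["tcp_rot"]);d=np.array([x,y,z])-st["tcp_pos"];yaw=np.arctan2(R[1,0],R[0,0])
    print("q",st["qpos"],"t",st["time_s"],"pos",st["tcp_pos"],"zax",R[:,2],"shift",R.T@d,"turn z",-(ang-yaw),"grip",st["grip_width"]*94,"F",st["wrist_force"])
E
python3 - <<'E'
from h import *
from bench import robot
s=robot.read_state();to(s,488,-303.5,29)
for n in("top","side"):
    c=robot.capture(n);p=proj(c,[488,-303.5,60]).astype(int);a=c["image"][max(0,p[1]-60):p[1]+60,p[0]-80:p[0]+80,::-1]
    cv2.imwrite(f"pics/{n}1.png",cv2.resize(a,None,fx=4,fy=4))
a=[cv2.imread(f"pics/{n}1.png") for n in("top","side")];cv2.imwrite("pics/b1.png",cv2.resize(np.hstack([cv2.resize(i,(640,480)) for i in a]),(800,300)))
E
```

```text
q [ 0.445  0.371 -0.007  1.922  0.003  0.849 -1.368] t 1.9667 pos [ 489.664 -301.364  134.316] zax [ 0. -0. -1.] shift [  2.467   1.144 105.316] turn z -0.00018527173219928805 grip 84.73138419367207 F [-0.183 -0.503 -0.693]
```

View pics/b1.png

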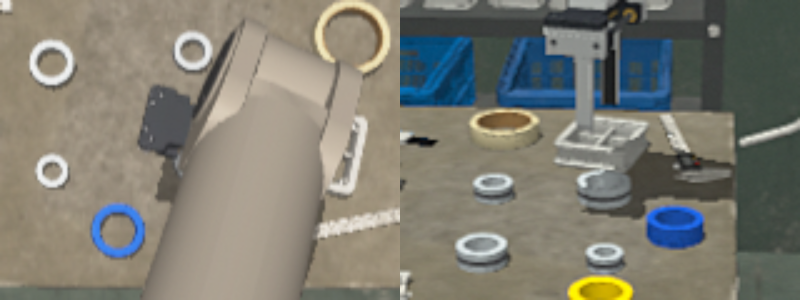

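The top view is blocked by the arm. The side view shows the fingers above ring 4, clear of the casting. I'll descend and grip.

Emit:
{"fn": "send_rows", "kwargs": {
  "deltas": [
    [[2.5, 1.1, 20], [0, 0, 0], 90],
    [[0, 0, 20], [0, 0, 0], 90],
    [[0, 0, 20], [0, 0, 0], 90],
    [[0, 0, 20], [0, 0, 0], 90],
    [[0, 0, 15], [0, 0, 0], 90],
    [[0, 0, 10], [0, 0, 0], 90],
    [[0, 0, 0], [0, 0, 0], 90],
    [[0, 0, 0], [0, 0, 0], 60],
    [[0, 0, 0], [0, 0, 0], 60],
    [[0, 0, 0], [0, 0, 0], 60],
    [[0, 0, 0], [0, 0, 0], 60],
    [[0, 0, 0], [0, 0, 0], 60],
    [[0, 0, 0], [0, 0, 0], 60]
  ],
  "newtons": 30
}}

```text
time_s: 3.15
tcp_pos: [487.7, -305.0, 30.5]
tcp_rot: [[-0.232, -0.973, 0.001], [-0.973, 0.232, -0.001], [0.0, -0.002, -1.0]]
wrist_force: [-1.3, 0.4, 8.2]
grip_width: 0.681
```

Emit:
{"fn": "send_rows", "kwargs": {
  "deltas": [
    [[0, 0, -10], [0, 0, 0], 50],
    [[0, 0, -20], [0, 0, 0], 50],
    [[0, 0, -25], [0, 0, 0], 50],
    [[0, 0, -25], [0, 0, 0], 50],
    [[-15, 0, -10], [0, 0, 0], 50],
    [[-27, 0, 0], [0, 0, 0], 50],
    [[-27, 0, 0], [0, 0, 0], 50],
    [[-27, 0, 0], [0, 0, 0], 50],
    [[-27, 0, 0], [0, 0, 0], 50],
    [[-27, 0, 0], [0, 0, 0], 50],
    [[-27, 0, 0], [0, 0, 0], 50],
    [[-27, 0, 0], [0, 0, 0], 50],
    [[-27, 0, 0], [0, 0, 0], 50],
    [[-27, 0, 0], [0, 0, 0], 50],
    [[-27, 0, 0], [0, 0, 0], 50],
    [[-27, 0, 0], [0, 0, 0], 50],
    [[-27, 0, 0], [0, 0, 0], 50],
    [[-27, 0, 0], [0, 0, 0], 50],
    [[-27, 0, 0], [0, 0, 0], 50],
    [[-27, 0, 0], [0, 0, 0], 50]
  ]
}}

```text
time_s: 4.82
tcp_pos: [584.5, 105.0, 120.2]
tcp_rot: [[-0.232, -0.973, 0.0], [-0.973, 0.232, -0.0], [0.0, -0.0, -1.0]]
wrist_force: [0.8, -0.7, -3.4]
grip_width: 0.681
```

Emit:
{"fn": "send_rows", "kwargs": {
  "deltas": [
    [[-27, 0, 0], [0, 0, 0], 50],
    [[-27, 0, 0], [0, 0, 0], 50],
    [[-20, 0, 0], [0, 0, 0], 50],
    [[0, 0, 0], [0, 0, 0], 50],
    [[0, 0, 0], [0, 0, 0], 50]
  ]
}}

```text
time_s: 5.23
tcp_pos: [601.5, 176.9, 119.8]
tcp_rot: [[-0.23, -0.973, -0.0], [-0.973, 0.23, 0.0], [-0.0, 0.0, -1.0]]
wrist_force: [0.7, -1.3, -3.9]
grip_width: 0.681
```

```bash
cat > look.py <<'E'
import sys
from h import *
from bench import robot
x,y,z=map(float,sys.argv[2:5]);to(robot.read_state(),x,y,z)
a=[]
for n in("top","side"):
    c=robot.capture(n);p=proj(c,[x,y,40]).astype(int);x0=min(max(p[0]-50,0),540);y0=min(max(p[1]-40,0),320)
    print(n,"crop origin",x0,y0,"scale 4")
    a.append(cv2.resize(c["image"][y0:y0+80,x0:x0+100,::-1],None,fx=4,fy=4,interpolation=cv2.INTER_CUBIC))
cv2.imwrite(f"pics/{sys.argv[1]}.png",np.hstack(a))
E
python3 look.py l2 604.2 175.8 50
```

```text
q [-0.283  0.467 -0.138  1.805  0.081  0.875 -2.261] t 5.2333 pos [601.47  176.923 119.804] zax [-0.  0. -1.] shift [ 0.465 -2.936 69.803] turn z 0.001998375367807892 grip 63.98386366382068 F [ 0.711 -1.291 -3.87 ]
top crop origin 181 149 scale 4
side crop origin 225 214 scale 4
```

View pics/l2.png

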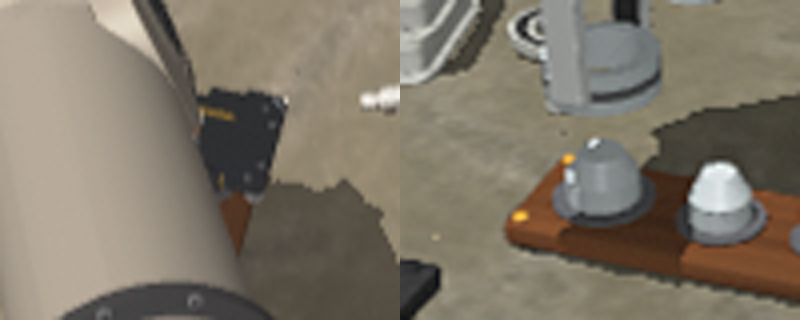

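Side view: the ring is held level above pin 4. I'll correct by 3 mm and lower it.

Emit:
{"fn": "send_rows", "kwargs": {
  "deltas": [
    [[0.5, -2.9, 10], [0, 0, 0], 50],
    [[0, 0, 20], [0, 0, 0], 50],
    [[0, 0, 10], [0, 0, 0], 50],
    [[0, 0, 5], [0, 0, 0], 50],
    [[0, 0, 5], [0, 0, 0], 50],
    [[0, 0, 4], [0, 0, 0], 50],
    [[0, 0, 4], [0, 0, 0], 50],
    [[0, 0, 4], [0, 0, 0], 50],
    [[0, 0, 0], [0, 0, 0], 50]
  ]
}}

```text
time_s: 6.08
tcp_pos: [604.3, 174.6, 57.0]
tcp_rot: [[-0.232, -0.973, -0.0], [-0.973, 0.232, -0.0], [0.0, 0.0, -1.0]]
wrist_force: [0.3, 0.1, -2.6]
grip_width: 0.681
```

Emit:
{"fn": "send_rows", "kwargs": {
  "deltas": [
    [[0, 0, 2], [0, 0, 0], 50],
    [[0, 0, 2], [0, 0, 0], 50],
    [[0, 0, 1.5], [0, 0, 0], 50],
    [[0, 0, 0], [0, 0, 0], 50],
    [[0, 0, 0], [0, 0, 0], 50]
  ]
}}

```text
time_s: 6.5
tcp_pos: [604.5, 174.7, 52.0]
tcp_rot: [[-0.232, -0.973, -0.0], [-0.973, 0.232, 0.0], [-0.0, 0.0, -1.0]]
wrist_force: [0.5, -0.5, -3.1]
grip_width: 0.678
```

Emit:
{"fn": "send_rows", "kwargs": {
  "deltas": [
    [[0, 0, 0.8], [0, 0, 0], 50],
    [[0, 0, 0], [0, 0, 0], 50],
    [[0, 0, 0], [0, 0, 0], 82],
    [[0, 0, 0], [0, 0, 0], 82],
    [[0, 0, 0], [0, 0, 0], 82],
    [[0, 0, -5], [0, 0, 0], 82],
    [[0, 0, -15], [0, 0, 0], 82],
    [[0, 0, -25], [0, 0, 0], 82],
    [[0, 0, -25], [0, 0, 0], 82],
    [[28.8, -7, 0], [0, 0, 0], 82],
    [[28.8, -7, 0], [0, 0, 0], 82],
    [[28.8, -7, 0], [0, 0, 0], 82],
    [[28.8, -7, 0], [0, 0, 0], 82],
    [[28.8, -7, 0], [0, 0, 0], 82],
    [[28.8, -7, 0], [0, 0, 0], 82],
    [[28.8, -7, 0], [0, 0, 0], 82],
    [[28.8, -7, 0], [0, 0, 0], 82],
    [[28.8, -7, 0], [0, 0, 0], 82],
    [[28.8, -7, 0], [0, 0, 0], 82]
  ]
}}

```text
time_s: 8.08
tcp_pos: [605.7, -123.2, 121.7]
tcp_rot: [[-0.232, -0.973, 0.001], [-0.973, 0.232, 0.0], [-0.0, -0.001, -1.0]]
wrist_force: [0.7, 0.5, 0.2]
grip_width: 0.822
```

Emit:
{"fn": "send_rows", "kwargs": {
  "deltas": [
    [[0, 0, 0], [0, 0, 0], 82],
    [[0, 0, 0], [0, 0, 0], 82]
  ]
}}

```text
time_s: 8.25
tcp_pos: [605.6, -123.8, 121.5]
tcp_rot: [[-0.235, -0.972, 0.0], [-0.972, 0.235, -0.0], [0.0, -0.0, -1.0]]
wrist_force: [-0.5, 1.0, 0.2]
grip_width: 0.816
```

```bash
python3 look.py l3 606 -122 29; python3 look.py l3b 604.2 175.8 29; python3 -c "
import cv2,numpy as np
cv2.imwrite('pics/l3c.png',np.vstack([cv2.imread('pics/l3.png'),cv2.imread('pics/l3b.png')])[:600])"
```

```text
q [ 0.155  0.45  -0.074  1.829  0.043  0.864 -1.748] t 8.25 pos [ 605.604 -123.765  121.523] zax [ 0. -0. -1.] shift [-1.843  0.065 92.522] turn z -0.003346332995226353 grip 76.69039296121198 F [-0.453  0.998  0.239]
top crop origin 278 149 scale 4
side crop origin 247 157 scale 4
q [ 0.152  0.45  -0.076  1.829  0.043  0.864 -1.749] t 8.35 pos [ 605.9   -120.849  121.435] zax [ 0.     0.001 -1.   ] shift [-288.132   70.365   92.607] turn z 0.0004847465271300422 grip 77.2388066248247 F [-0.509  1.056 -1.035]
top crop origin 181 149 scale 4
side crop origin 225 214 scale 4
```

View pics/l3c.png

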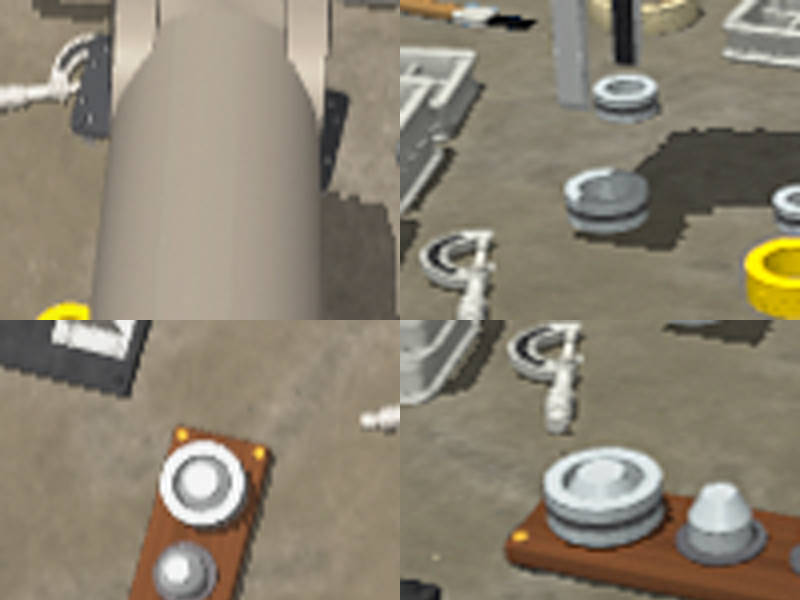

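Ring 4 lies flat on its pin. The tool is over ring 3 and clear of the micrometer.

Emit:
{"fn": "send_rows", "kwargs": {
  "deltas": [
    [[0, 0, 20], [0, 0, 0], 82],
    [[0, 0, 25], [0, 0, 0], 82],
    [[0, 0, 20], [0, 0, 0], 82],
    [[0, 0, 15], [0, 0, 0], 82],
    [[0, 0, 12], [0, 0, 0], 82],
    [[0, 0, 0], [0, 0, 0], 82],
    [[0, 0, 0], [0, 0, 0], 50],
    [[0, 0, 0], [0, 0, 0], 50],
    [[0, 0, 0], [0, 0, 0], 50],
    [[0, 0, 0], [0, 0, 0], 50],
    [[0, 0, 0], [0, 0, 0], 50]
  ],
  "newtons": 30
}}

```text
time_s: 9.37
tcp_pos: [606.4, -121.9, 30.2]
tcp_rot: [[-0.232, -0.973, 0.002], [-0.973, 0.232, -0.0], [-0.0, -0.002, -1.0]]
wrist_force: [-0.0, 0.3, 8.0]
grip_width: 0.596
```

Emit:
{"fn": "send_rows", "kwargs": {
  "deltas": [
    [[0, 0, -10], [0, 0, 0], 40],
    [[0, 0, -20], [0, 0, 0], 40],
    [[0, 0, -25], [0, 0, 0], 40],
    [[0, 0, -25], [0, 0, 0], 40],
    [[0, 0, -10], [0, 0, 0], 40],
    [[-24.1, 11.7, 0], [0, 0, 0], 40],
    [[-24.1, 11.7, 0], [0, 0, 0], 40],
    [[-24.1, 11.7, 0], [0, 0, 0], 40],
    [[-24.1, 11.7, 0], [0, 0, 0], 40],
    [[-24.1, 11.7, 0], [0, 0, 0], 40],
    [[-24.1, 11.7, 0], [0, 0, 0], 40],
    [[-24.1, 11.7, 0], [0, 0, 0], 40],
    [[-24.1, 11.7, 0], [0, 0, 0], 40],
    [[-24.1, 11.7, 0], [0, 0, 0], 40],
    [[-24.1, 11.7, 0], [0, 0, 0], 40],
    [[-24.1, 11.7, 0], [0, 0, 0], 40],
    [[-24.1, 11.7, 0], [0, 0, 0], 40],
    [[0, 0, 0], [0, 0, 0], 40],
    [[0, 0, 0], [0, 0, 0], 40],
    [[0, 0, 0], [0, 0, 0], 40]
  ]
}}

```text
time_s: 11.03
tcp_pos: [536.3, 191.6, 119.2]
tcp_rot: [[-0.232, -0.973, -0.0], [-0.973, 0.232, -0.0], [0.0, 0.0, -1.0]]
wrist_force: [0.1, 0.8, -2.7]
grip_width: 0.591
```

```bash
python3 look.py l4 536.1 191.7 51.5
```

```text
q [-0.322  0.388 -0.165  1.936  0.086  0.824 -2.339] t 11.0333 pos [536.308 191.568 119.169] zax [-0. -0. -1.] shift [-0.11   0.231 67.669] turn z -0.00012962919148384877 grip 55.55715043736984 F [ 0.068  0.765 -2.689]
top crop origin 175 171 scale 4
side crop origin 254 220 scale 4
```

View pics/l4.png

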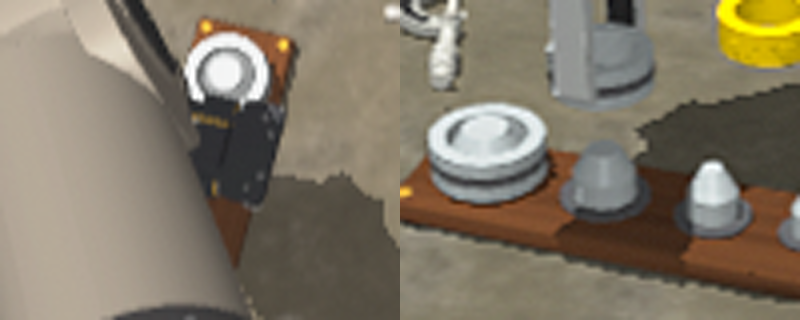

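Ring 3 is level over pin 3. I'll lower it 68 mm.

Emit:
{"fn": "send_rows", "kwargs": {
  "deltas": [
    [[0, 0, 10], [0, 0, 0], 40],
    [[0, 0, 20], [0, 0, 0], 40],
    [[0, 0, 10], [0, 0, 0], 40],
    [[0, 0, 5], [0, 0, 0], 40],
    [[0, 0, 5], [0, 0, 0], 40],
    [[0, 0, 4], [0, 0, 0], 40],
    [[0, 0, 4], [0, 0, 0], 40],
    [[0, 0, 4], [0, 0, 0], 40],
    [[0, 0, 2], [0, 0, 0], 40],
    [[0, 0, 2], [0, 0, 0], 40],
    [[0, 0, 1.5], [0, 0, 0], 40],
    [[0, 0, 0], [0, 0, 0], 40],
    [[0, 0, 0], [0, 0, 0], 40]
  ]
}}

```text
time_s: 12.22
tcp_pos: [536.4, 192.1, 51.8]
tcp_rot: [[-0.232, -0.973, 0.0], [-0.973, 0.232, 0.0], [-0.0, -0.0, -1.0]]
wrist_force: [0.6, -0.9, -3.0]
grip_width: 0.591
```

Emit:
{"fn": "send_rows", "kwargs": {
  "deltas": [
    [[0, 0, 0.6], [0, 0, 0], 40],
    [[0, 0, 0], [0, 0, 0], 40],
    [[0, 0, 0], [0, 0, 0], 73],
    [[0, 0, 0], [0, 0, 0], 73],
    [[0, 0, 0], [0, 0, 0], 73],
    [[0, 0, -5], [0, 0, 0], 73],
    [[0, 0, -15], [0, 0, 0], 73],
    [[0, 0, -25], [0, 0, 0], 73],
    [[0, 0, -25], [0, 0, 0], 73],
    [[25.45, -10.95, 0], [0, 0, 0], 73],
    [[25.45, -10.95, 0], [0, 0, 0], 73],
    [[25.45, -10.95, 0], [0, 0, 0], 73],
    [[25.45, -10.95, 0], [0, 0, 0], 73],
    [[25.45, -10.95, 0], [0, 0, 0], 73],
    [[25.45, -10.95, 0], [0, 0, 0], 73],
    [[25.45, -10.95, 0], [0, 0, 0], 73],
    [[25.45, -10.95, 0], [0, 0, 0], 73],
    [[25.45, -10.95, 0], [0, 0, 0], 73]
  ]
}}

```text
time_s: 13.72
tcp_pos: [579.1, -54.8, 121.6]
tcp_rot: [[-0.232, -0.973, 0.0], [-0.973, 0.232, 0.0], [-0.0, -0.0, -1.0]]
wrist_force: [0.3, 0.6, -0.1]
grip_width: 0.731
```

Emit:
{"fn": "send_rows", "kwargs": {
  "deltas": [
    [[25.45, -10.95, 0], [0, 0, 0], 73],
    [[25.45, -10.95, 0], [0, 0, 0], 73],
    [[25.45, -10.95, 0], [0, 0, 0], 73],
    [[25.45, -10.95, 0], [0, 0, 0], 73],
    [[25.45, -10.95, 0], [0, 0, 0], 73],
    [[25.45, -10.95, 0], [0, 0, 0], 73],
    [[25.45, -10.95, 0], [0, 0, 0], 73],
    [[25.45, -10.95, 0], [0, 0, 0], 73],
    [[25.45, -10.95, 0], [0, 0, 0], 73],
    [[0, 0, 0], [0, 0, 0], 73],
    [[0, 0, 0], [0, 0, 0], 73],
    [[0, 0, 0], [0, 0, 0], 73]
  ]
}}

```text
time_s: 14.72
tcp_pos: [621.7, -298.5, 121.1]
tcp_rot: [[-0.232, -0.973, -0.0], [-0.973, 0.232, 0.001], [-0.001, 0.0, -1.0]]
wrist_force: [-0.3, 0.0, -0.4]
grip_width: 0.734
```

```bash
python3 look.py l5 621.7 -299.5 29; python3 look.py l5b 536 191.8 29; python3 -c "
import cv2,numpy as np
cv2.imwrite('pics/l5c.png',np.vstack([cv2.imread('pics/l5.png'),cv2.imread('pics/l5b.png')])[:600])"
```

```text
q [ 0.378  0.552 -0.033  1.657  0.021  0.933 -1.467] t 14.7167 pos [ 621.662 -298.498  121.14 ] zax [-0.     0.001 -1.   ] shift [ 1.027 -0.294 92.14 ] turn z 5.760010435529317e-05 grip 68.97278772696963 F [-0.317  0.011 -0.352]
top crop origin 335 144 scale 4
side crop origin 252 132 scale 4
q [ 0.378  0.552 -0.033  1.657  0.021  0.933 -1.467] t 14.8167 pos [ 621.91  -297.762  121.249] zax [ 0.     0.001 -1.   ] shift [-456.478  196.522   92.566] turn z 0.001420899149483068 grip 68.56891858530996 F [-0.335  0.247 -0.238]
top crop origin 175 171 scale 4
side crop origin 254 220 scale 4
```

View pics/l5c.png

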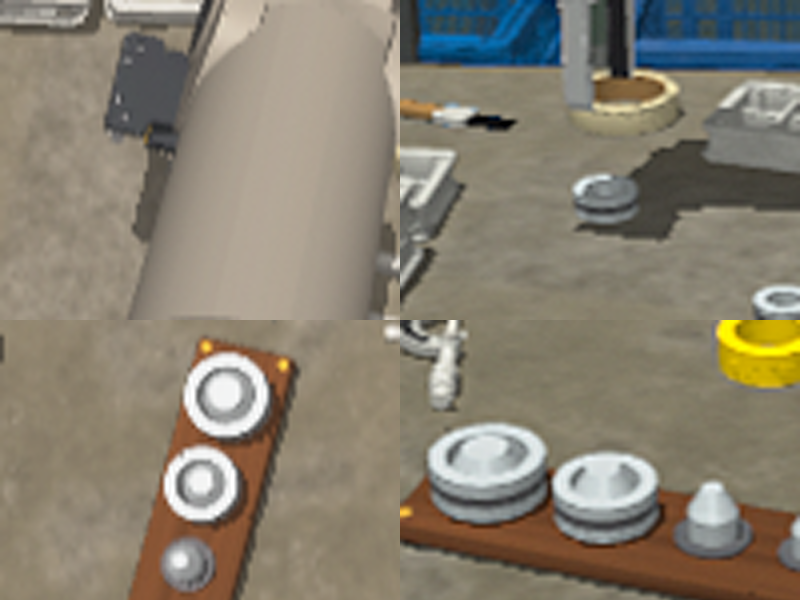

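Rings 4 and 3 are seated flat, and the tool is above ring 2.

Emit:
{"fn": "send_rows", "kwargs": {
  "deltas": [
    [[1, 0, 20], [0, 0, 0], 73],
    [[0, 0, 25], [0, 0, 0], 73],
    [[0, 0, 20], [0, 0, 0], 73],
    [[0, 0, 15], [0, 0, 0], 73],
    [[0, 0, 11.5], [0, 0, 0], 73],
    [[0, 0, 0], [0, 0, 0], 73],
    [[0, 0, 0], [0, 0, 0], 40],
    [[0, 0, 0], [0, 0, 0], 40],
    [[0, 0, 0], [0, 0, 0], 40],
    [[0, 0, 0], [0, 0, 0], 40],
    [[0, 0, 0], [0, 0, 0], 40]
  ],
  "newtons": 30
}}

```text
time_s: 15.83
tcp_pos: [622.2, -300.4, 30.8]
tcp_rot: [[-0.232, -0.973, 0.002], [-0.973, 0.232, -0.001], [0.0, -0.002, -1.0]]
wrist_force: [-0.7, -0.3, 6.8]
grip_width: 0.509
```

Emit:
{"fn": "send_rows", "kwargs": {
  "deltas": [
    [[0, 0, -10], [0, 0, 0], 30],
    [[0, 0, -20], [0, 0, 0], 30],
    [[0, 0, -25], [0, 0, 0], 30],
    [[0, 0, -25], [0, 0, 0], 30],
    [[0, 0, -10], [0, 0, 0], 30],
    [[-25.5, 14.4, 0], [0, 0, 0], 30],
    [[-25.5, 14.4, 0], [0, 0, 0], 30],
    [[-25.5, 14.4, 0], [0, 0, 0], 30],
    [[-25.5, 14.4, 0], [0, 0, 0], 30],
    [[-25.5, 14.4, 0], [0, 0, 0], 30],
    [[-25.5, 14.4, 0], [0, 0, 0], 30],
    [[-25.5, 14.4, 0], [0, 0, 0], 30],
    [[-25.5, 14.4, 0], [0, 0, 0], 30],
    [[-25.5, 14.4, 0], [0, 0, 0], 30]
  ]
}}

```text
time_s: 17.0
tcp_pos: [548.0, -45.6, 119.7]
tcp_rot: [[-0.232, -0.973, 0.0], [-0.973, 0.232, -0.0], [0.0, -0.0, -1.0]]
wrist_force: [-0.5, 1.3, -1.5]
grip_width: 0.508
```

Emit:
{"fn": "send_rows", "kwargs": {
  "deltas": [
    [[-25.5, 14.4, 0], [0, 0, 0], 30],
    [[-25.5, 14.4, 0], [0, 0, 0], 30],
    [[-25.5, 14.4, 0], [0, 0, 0], 30],
    [[-25.5, 14.4, 0], [0, 0, 0], 30],
    [[-25.5, 14.4, 0], [0, 0, 0], 30],
    [[-25.5, 14.4, 0], [0, 0, 0], 30],
    [[-25.5, 14.4, 0], [0, 0, 0], 30],
    [[-25.5, 14.4, 0], [0, 0, 0], 30],
    [[-25.5, 14.4, 0], [0, 0, 0], 30],
    [[0, 0, 0], [0, 0, 0], 30],
    [[0, 0, 0], [0, 0, 0], 30],
    [[0, 0, 0], [0, 0, 0], 30]
  ]
}}

```text
time_s: 18.0
tcp_pos: [475.9, 205.9, 119.6]
tcp_rot: [[-0.232, -0.973, -0.0], [-0.973, 0.232, -0.0], [0.0, -0.0, -1.0]]
wrist_force: [0.2, -0.8, -1.2]
grip_width: 0.507
```

```bash
python3 look.py l6 475.8 206.1 51.5
```

```text
q [-0.361  0.317 -0.203  2.046  0.089  0.787 -2.422] t 18.0 pos [475.924 205.922 119.621] zax [-0. -0. -1.] shift [-0.17   0.166 68.121] turn z -2.1136889209349974e-05 grip 47.680989246891656 F [ 0.187 -0.805 -1.224]
top crop origin 169 190 scale 4
side crop origin 282 225 scale 4
```

View pics/l6.png

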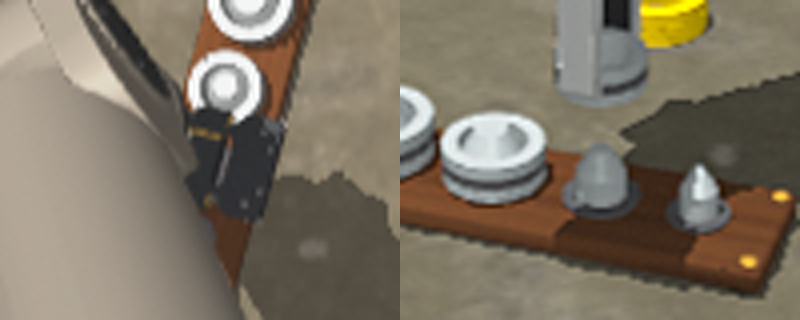

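Ring 2 is level over pin 2, so I'll lower it.

Emit:
{"fn": "send_rows", "kwargs": {
  "deltas": [
    [[0, 0, 10], [0, 0, 0], 30],
    [[0, 0, 20], [0, 0, 0], 30],
    [[0, 0, 10], [0, 0, 0], 30],
    [[0, 0, 5], [0, 0, 0], 30],
    [[0, 0, 5], [0, 0, 0], 30],
    [[0, 0, 4], [0, 0, 0], 30],
    [[0, 0, 4], [0, 0, 0], 30],
    [[0, 0, 4], [0, 0, 0], 30],
    [[0, 0, 2], [0, 0, 0], 30],
    [[0, 0, 2], [0, 0, 0], 30],
    [[0, 0, 1.5], [0, 0, 0], 30],
    [[0, 0, 0.6], [0, 0, 0], 30],
    [[0, 0, 0], [0, 0, 0], 30]
  ]
}}

```text
time_s: 19.18
tcp_pos: [476.3, 206.3, 51.8]
tcp_rot: [[-0.232, -0.973, 0.001], [-0.973, 0.232, 0.0], [-0.0, -0.001, -1.0]]
wrist_force: [3.7, -4.4, 0.8]
grip_width: 0.51
```

Emit:
{"fn": "send_rows", "kwargs": {
  "deltas": [
    [[0, 0, 0], [0, 0, 0], 64],
    [[0, 0, 0], [0, 0, 0], 64],
    [[0, 0, 0], [0, 0, 0], 64],
    [[0, 0, -5], [0, 0, 0], 64],
    [[0, 0, -15], [0, 0, 0], 64],
    [[0, 0, -25], [0, 0, 0], 64],
    [[0, 0, -25], [0, 0, 0], 64],
    [[26.7, -5.95, 0], [0, 0, 0], 64],
    [[26.7, -5.95, 0], [0, 0, 0], 64],
    [[26.7, -5.95, 0], [0, 0, 0], 64],
    [[26.7, -5.95, 0], [0, 0, 0], 64],
    [[26.7, -5.95, 0], [0, 0, 0], 64],
    [[26.7, -5.95, 0], [0, 0, 0], 64],
    [[26.7, -5.95, 0], [0, 0, 0], 64],
    [[26.7, -5.95, 0], [0, 0, 0], 64],
    [[26.7, -5.95, 0], [0, 0, 0], 64],
    [[26.7, -5.95, 0], [0, 0, 0], 64],
    [[26.7, -5.95, 0], [0, 0, 0], 64],
    [[26.7, -5.95, 0], [0, 0, 0], 64],
    [[0, 0, 0], [0, 0, 0], 64]
  ]
}}

```text
time_s: 20.85
tcp_pos: [470.5, -126.4, 121.9]
tcp_rot: [[-0.237, -0.972, 0.0], [-0.972, 0.237, -0.001], [0.001, -0.001, -1.0]]
wrist_force: [-0.6, -0.4, -0.7]
grip_width: 0.638
```

Emit:
{"fn": "send_rows", "kwargs": {
  "deltas": [
    [[0, 0, 0], [0, 0, 0], 64],
    [[0, 0, 0], [0, 0, 0], 64]
  ]
}}

```text
time_s: 21.02
tcp_pos: [471.0, -121.1, 121.7]
tcp_rot: [[-0.232, -0.973, 0.0], [-0.973, 0.232, 0.0], [-0.0, -0.0, -1.0]]
wrist_force: [0.3, -0.3, -0.1]
grip_width: 0.64
```

```bash
python3 look.py l7 471 -122.3 29; python3 look.py l7b 475.8 206 29; python3 -c "
import cv2,numpy as np
cv2.imwrite('pics/l7c.png',np.vstack([cv2.imread('pics/l7.png'),cv2.imread('pics/l7b.png')])[:600])"
```

```text
q [ 0.162  0.261 -0.048  2.12   0.017  0.761 -1.703] t 21.0167 pos [ 471.048 -121.079  121.674] zax [ 0.  0. -1.] shift [ 1.242 -0.234 92.674] turn z 0.00014250221153466747 grip 60.17398779106876 F [ 0.272 -0.325 -0.13 ]
top crop origin 278 192 scale 4
side crop origin 297 158 scale 4
q [ 0.161  0.261 -0.049  2.12   0.018  0.761 -1.702] t 21.1167 pos [ 471.109 -120.578  121.609] zax [ 0.  0. -1.] shift [-318.825   70.725   92.74 ] turn z 0.001566608434410588 grip 59.746497114631914 F [ 0.391  0.017 -0.15 ]
top crop origin 169 190 scale 4
side crop origin 282 225 scale 4
```

View pics/l7c.png

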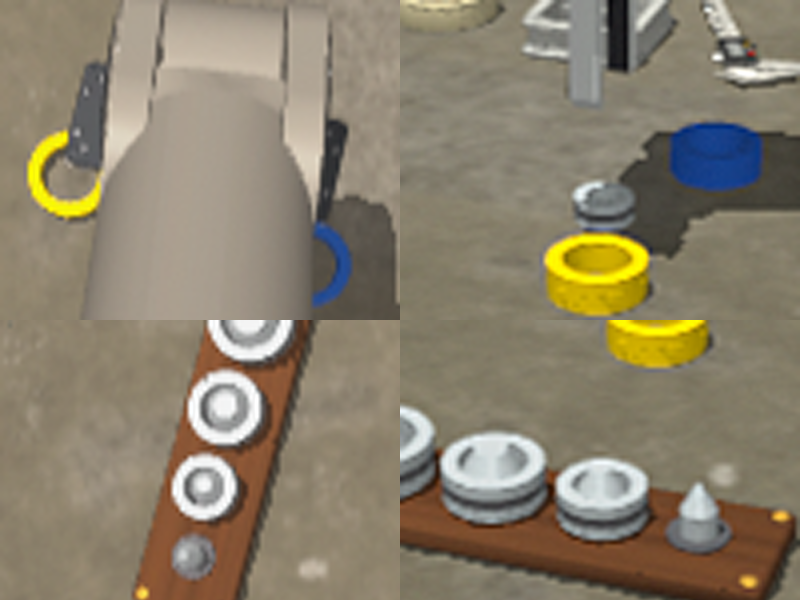

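Ring 2 is seated flat. The tool is above ring 1, clear of the yellow ring with the jaws part open.

Emit:
{"fn": "send_rows", "kwargs": {
  "deltas": [
    [[1, 0, 20], [0, 0, 0], 64],
    [[0, 0, 25], [0, 0, 0], 64],
    [[0, 0, 20], [0, 0, 0], 64],
    [[0, 0, 15], [0, 0, 0], 64],
    [[0, 0, 12], [0, 0, 0], 64],
    [[0, 0, 0], [0, 0, 0], 64],
    [[0, 0, 0], [0, 0, 0], 30],
    [[0, 0, 0], [0, 0, 0], 30],
    [[0, 0, 0], [0, 0, 0], 30],
    [[0, 0, 0], [0, 0, 0], 30],
    [[0, 0, 0], [0, 0, 0], 30]
  ],
  "newtons": 30
}}

```text
time_s: 22.13
tcp_pos: [471.4, -122.7, 30.3]
tcp_rot: [[-0.232, -0.973, 0.001], [-0.973, 0.232, -0.0], [-0.0, -0.001, -1.0]]
wrist_force: [-1.9, 0.8, 8.2]
grip_width: 0.424
```

Emit:
{"fn": "send_rows", "kwargs": {
  "deltas": [
    [[0, 0, -10], [0, 0, 0], 20],
    [[0, 0, -20], [0, 0, 0], 20],
    [[0, 0, -25], [0, 0, 0], 20],
    [[0, 0, -25], [0, 0, 0], 20],
    [[0, 0, -10], [0, 0, 0], 20],
    [[-24.7, 9.7, 0], [0, 0, 0], 20],
    [[-24.7, 9.7, 0], [0, 0, 0], 20],
    [[-24.7, 9.7, 0], [0, 0, 0], 20],
    [[-24.7, 9.7, 0], [0, 0, 0], 20],
    [[-24.7, 9.7, 0], [0, 0, 0], 20],
    [[-24.7, 9.7, 0], [0, 0, 0], 20],
    [[-24.7, 9.7, 0], [0, 0, 0], 20],
    [[-24.7, 9.7, 0], [0, 0, 0], 20],
    [[-24.7, 9.7, 0], [0, 0, 0], 20],
    [[-24.7, 9.7, 0], [0, 0, 0], 20],
    [[-24.7, 9.7, 0], [0, 0, 0], 20],
    [[-24.7, 9.7, 0], [0, 0, 0], 20],
    [[-24.7, 9.7, 0], [0, 0, 0], 20],
    [[0, 0, 0], [0, 0, 0], 20],
    [[0, 0, 0], [0, 0, 0], 20]
  ]
}}

```text
time_s: 23.8
tcp_pos: [422.2, 219.9, 119.6]
tcp_rot: [[-0.23, -0.973, -0.0], [-0.973, 0.23, 0.0], [-0.0, 0.0, -1.0]]
wrist_force: [0.2, -0.7, -1.8]
grip_width: 0.419
```

Emit:
{"fn": "send_rows", "kwargs": {
  "deltas": [
    [[0, 0, 0], [0, 0, 0], 20],
    [[0, 0, 0], [0, 0, 0], 20]
  ]
}}

```text
time_s: 23.97
tcp_pos: [422.8, 217.7, 119.5]
tcp_rot: [[-0.233, -0.972, -0.0], [-0.972, 0.233, -0.0], [0.0, -0.0, -1.0]]
wrist_force: [-0.8, -0.9, -1.4]
grip_width: 0.417
```

```bash
python3 look.py l8 423.2 218.6 51.5
```

```text
q [-0.392  0.258 -0.249  2.134  0.092  0.76  -2.507] t 23.9667 pos [422.752 217.719 119.52 ] zax [-0. -0. -1.] shift [-0.994 -0.227 68.019] turn z -0.0013471677506384783 grip 39.21048790276198 F [-0.803 -0.87  -1.409]
top crop origin 165 208 scale 4
side crop origin 306 230 scale 4
```

View pics/l8.png

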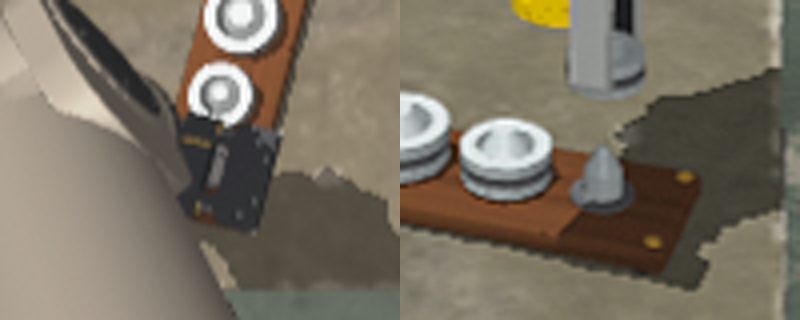

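Ring 1 is level over pin 1, so I'll lower it.

Emit:
{"fn": "send_rows", "kwargs": {
  "deltas": [
    [[0, 0, 10], [0, 0, 0], 20],
    [[0, 0, 20], [0, 0, 0], 20],
    [[0, 0, 10], [0, 0, 0], 20],
    [[0, 0, 5], [0, 0, 0], 20],
    [[0, 0, 5], [0, 0, 0], 20],
    [[0, 0, 4], [0, 0, 0], 20],
    [[0, 0, 4], [0, 0, 0], 20],
    [[0, 0, 4], [0, 0, 0], 20],
    [[0, 0, 2], [0, 0, 0], 20],
    [[0, 0, 2], [0, 0, 0], 20],
    [[0, 0, 1.5], [0, 0, 0], 20],
    [[0, 0, 0.4], [0, 0, 0], 20],
    [[0, 0, 0], [0, 0, 0], 20]
  ]
}}

```text
time_s: 25.15
tcp_pos: [423.0, 218.5, 51.7]
tcp_rot: [[-0.233, -0.973, 0.001], [-0.973, 0.233, -0.0], [0.0, -0.001, -1.0]]
wrist_force: [3.1, -5.0, -0.4]
grip_width: 0.42
```

Emit:
{"fn": "send_rows", "kwargs": {
  "deltas": [
    [[0, 0, 0], [0, 0, 0], 58],
    [[0, 0, 0], [0, 0, 0], 58],
    [[0, 0, 0], [0, 0, 0], 58],
    [[0, 0, -5], [0, 0, 0], 58],
    [[0, 0, -15], [0, 0, 0], 58],
    [[0, 0, -25], [0, 0, 0], 58],
    [[0, 0, -25], [0, 0, 0], 58],
    [[25, -6, -8], [0, 0, 0], 58],
    [[25, -6, -8], [0, 0, 0], 58],
    [[25, -6, -8], [0, 0, 0], 58],
    [[25, -6, 0], [0, 0, 0], 58],
    [[25, -6, 0], [0, 0, 0], 58],
    [[25, -6, 0], [0, 0, 0], 58],
    [[25, -6, 0], [0, 0, 0], 58],
    [[25, -6, 0], [0, 0, 0], 58],
    [[25, -6, 0], [0, 0, 0], 58],
    [[25, -6, 0], [0, 0, 0], 58],
    [[0, 0, 0], [0, 0, 0], 58],
    [[0, 0, 0], [0, 0, 0], 58]
  ]
}}

```text
time_s: 26.73
tcp_pos: [422.9, -39.0, 146.0]
tcp_rot: [[-0.234, -0.972, 0.0], [-0.972, 0.234, 0.0], [-0.0, -0.0, -1.0]]
wrist_force: [0.6, 0.1, -0.1]
grip_width: 0.58
```

```bash
python3 look.py l9 500 200 51.5
python3 - <<'E'
from h import *
from bench import robot
a=[]
for n in("top","side"):
    c=robot.capture(n);k=c["image"]
    h=cv2.cvtColor(k,cv2.COLOR_RGB2HSV);m=((h[...,1]<40)&(h[...,2]>165)).astype(np.uint8)
    cs=cv2.findContours(m,cv2.RETR_EXTERNAL,cv2.CHAIN_APPROX_NONE)[0]
    for H,x,y in[(39,423.3,219),(41,475.8,206.4),(43,536.1,192),(45,604.2,175.8)]:
        p=proj(c,[x,y,H]);q=[q for q in cs if abs(cv2.boundingRect(q)[0]+cv2.boundingRect(q)[2]/2-p[0])<8 and abs(q.reshape(-1,2).mean(0)-p).max()<12]
        if q:
            b=cv2.boundingRect(max(q,key=len));print(n,H,ray(c,(b[0]+b[2]/2-.5,b[1]+b[3]/2-.5),H)-[x,y],b[2:])
    p=proj(c,[510,197,40]).astype(int);x0=p[0]-66;y0=p[1]-50
    a.append(cv2.resize(k[y0:y0+100,x0:x0+133,::-1],None,fx=3,fy=3,interpolation=cv2.INTER_CUBIC))
    cv2.imwrite(f"pics/{n}9.png",k[:,:,::-1])
cv2.imwrite("pics/fin.png",np.vstack([np.hstack(a),cv2.resize(cv2.imread("pics/top9.png")[130:290,250:500],None,fx=1.6,fy=1.6).copy() if 0 else np.pad(cv2.resize(cv2.imread("pics/top9.png")[140:290,250:500],None,fx=1.9,fy=1.9),((0,0),(0,323),(0,0)))]))
E
```

```text
q [ 0.006  0.128 -0.071  2.223  0.013  0.79  -1.88 ] t 26.7333 pos [422.93  -39.049 145.96 ] zax [ 0.  0. -1.] shift [-250.432  -18.839   94.531] turn z -0.002453959860992949 grip 54.486939678774995 F [ 0.553  0.066 -0.098]
top crop origin 172 183 scale 4
side crop origin 271 223 scale 4
top 39 [-0.273 -0.127] (13, 14)
top 41 [-1.614  0.359] (16, 16)
top 43 [-1.124  1.346] (18, 18)
top 45 [-0.006 -0.332] (21, 21)
side 39 [ 0.556 -7.643] (20, 16)
side 41 [-0.379  3.358] (23, 13)
side 43 [0.131 3.052] (26, 15)
side 45 [-1.073  2.114] (30, 16)
```

View pics/fin.png

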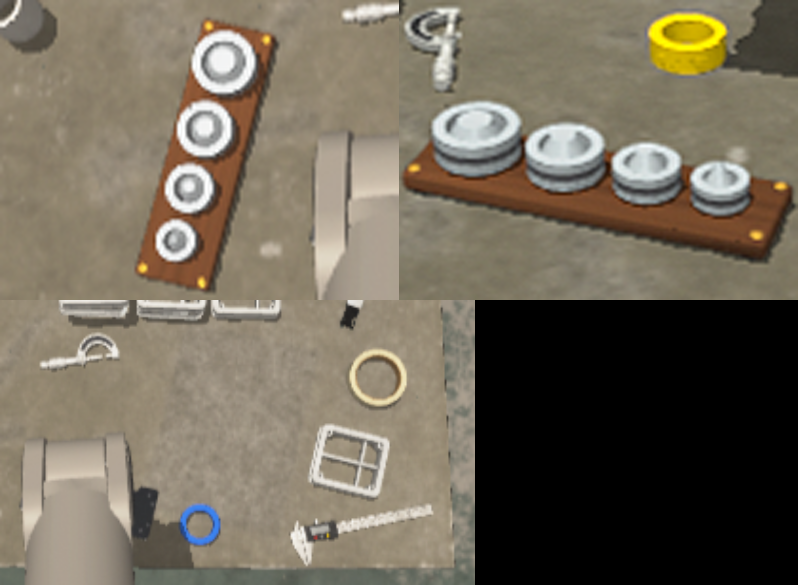

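All four rings lie flat and in size order on their pins. The casting and micrometer look untouched and the arm is clear. The side box centres are off because the blobs include the ring walls and the pin cones.

```bash
python3 -c "
from bench import robot
print(robot.close_job())"
```

```text
the job is handed in; nothing more can be done
None
```

All four setting rings are back on the stand, each lying flat on its own pin in order from smallest to largest. I handed the job in at about 27 s of the 96 s allowed; it gave no verdict. I held each ring across the row and released it only within about 0.5 mm of its seat. The highest wrist force I read was about 8 N.

**Last checks:**
- **Top view:** every ring was within about 2 mm of its measured pin position, against the 6 mm allowed.
- **Side view:** all four looked flat and fully home.
- **Casting and micrometer:** both looked unmoved in the final pictures. I judged this by eye and did not measure it.
- **Gripper:** it was open and well clear of everything.

**One check disagreed:** the automatic side-view centres were 2–8 mm off, worst for ring 1 at 7.6 mm. Those blobs took in the ring walls and pin cones as well as the top faces, so I went by the top view and the pictures.

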